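# Park a sample carrier in the notch of a rail and lock it

### The arm

A 7-joint arm with a two-finger parallel gripper is mounted at the origin on the work surface. World frame = base frame: x ahead of the robot, y to its left, z up, the work surface at z = 0. Lengths are in mm, angles in rad, forces in N, time in s.
With the tool pointing down it reaches from about 400 to 900 mm from the base axis. Payload 5.6 kg.
Tool frame: the origin (TCP) lies on the centre line of the jaws, within the pads' length; the fingertips stand ahead of it and the grasp point (between the pads) lies 11 mm behind it (nose_length is the z of the fingertips in the tool frame, in mm); z points along the fingers, y is the line along which they close (so a half turn about z gives the same grasp; the last joint's range is limited). The gripper opens to 92 mm and grips with 3 to 60 N. Pads are 20 mm wide; open, the fingers measure 128 mm over their backs; the gripper's body (75 mm by 189 mm) begins 69 mm behind the grasp point.
Start: joints at [1.101, 0.468, -0.012, 1.603, 0.006, 1.071, -0.056], TCP at [269.035, -591.717, 222.592] pointing down, gripper open.
Joint ranges: [-2.53, 2.53], [-0.31, 2.02], [-1.57, 1.55], [0.28, 2.44], [-1.29, 4.43], [0.15, 1.84], [-2.92, 2.92]. Speed limits (rad/s): [2.57, 2.57, 3.14, 3.14, 3.14, 3.14, 3.14].

### API

Orientations are given as [roll, pitch, yaw] about the fixed x, y, z axes, in that order (R = Rz(yaw) Ry(pitch) Rx(roll)).
In Python, from plant import * gives the robot as it stands.
- The arm moves only by the tool drive_tool, never from a script. Its argument "motion" is a list of rows, each an object of numbers: "dx", "dy", "dz": the shift along the world's x, y, z each as a share of 0.1 m, from -1 to 1; "ax", "ay", "az": the turn, a rotation vector about the world's x, y, z each as a share of pi rad, from -1 to 1; "grip": the closure, from -1 (fully open) to 1 (shut). A call has 1 to 5 rows; each row is the pose to reach, as a shift and turn from the pose commanded when the call began, turning the shorter way round; what a row does not reach only later rows make up. A row lasts 1/8 s, in which the tool goes at most 62.5 mm and 10.7 degrees, less where a joint would pass 70% of its speed; a pose out of reach is approached as far as the arm can. A call with a number of a shift or a turn outside -1 to 1 is refused whole. A call with a gripper value outside its range is refused whole. The fingers move at their own pace and stop on an object; the grip force is fixed at half the most. Time passes only in rows, so rows that repeat a pose let the fingers close. It gives the time, the measured TCP pose, the force, the opening and the grip force at its end, in the units of the state.
- observe(): the state, without advancing time (a new reading comes with each control period).
- snapshot(name): name is "side" or "top"; returns a dict with "frame" (420x560x3 uint8, red, green, blue), "camera_matrix" (3x3 intrinsics, pixels), "cam_to_world" (4x4, takes a point from camera to world coordinates). Camera axes: x right, y down, z forward; pixel columns grow to the right and rows downward; lengths in mm; the calibration is good to about 2 mm. A picture is of the moment at which its call begins. There is no depth.
- close_job(): hands the job in; it is judged then, once.
The state is a dict: "t": time; "joints": joint angles; "qvel": joint speeds; "tau": joint torques, N m; "position": TCP position; "ee_rot": TCP orientation; "wrist_force": force on the tool from outside, world axes, zero at the start; "ft_torque": the same for the moment, N m; "width": opening from 0.0 (shut) to 1.0 (fully open); "finger_force": force on a finger pad.
Only numpy, scipy, OpenCV 4.12 (cv2) and the standard library are available. Lean on these libraries where they do the work, as an engineer would, in place of code of your own. Each camera call takes 0.05 s, during which the arm holds its last target. There are 200 camera calls.

### The job

Hook the sample carrier onto the right-hand half of the stand's flat rail, then slide it along the rail to the left, without lifting it off again, until it drops home into the notch cut in the rail's top edge; move it gently, without forcing or tipping it. Then swing the keeper lever fully down over it, let go, and leave the other things on the bench where they are.

Things in the scene. Friction and masses are not known exactly. Their poses are not given: they have to be found in the camera images.
- carrier: Loose steel sample carrier, about 0.4 kg, upright on the bench at the start: a tray with two fixed amber bottles, a strap rising between them to a hook, a black grip tab on top. 56 (x) x 80 (y) x 171 mm tall; bottle tops 62 mm up. Origin: centre of the tray's underside, z up. The strap, 5 mm thick, at x = -13 to -8 mm, is 14 mm wide, its top 22 mm 40 mm wide.
- carrier_hook (a point): On the carrier: middle of the roof of the hook's mouth, 125 mm above its origin. The mouth opens downward, is 16 mm wide (x) and runs through along y; closed by the strap at -x and by a lip at +x, 16 mm deep, 5 mm thick, 40 mm wide. The roof plate above is 8 mm thick, 40 mm wide (y), and reaches from x = -13 to +26 mm.
- carrier_tab (a point): On the carrier: centre of the grip tab, 152 mm above its origin; 10 mm thick (x), 30 mm wide (y), 38 mm tall, standing on the roof plate.
- stand: Fixed stand. Origin: centre of the underside of its foot (100 x 400 x 12 mm), z up, y along the rail to the left post, x away from the robot. Posts at y = -170 and +170 mm with clamp blocks 26 x 18 mm, up to 178 mm high (left one 198 mm). Riding on the rail the carrier's origin is 50 mm above this one, seated in the notch 43 mm.
- rail_mid (a point): On the stand: top edge of the rail, midway between the posts, 175 mm up. The rail is a flat steel bar along y, 10 mm thick (x), 20 mm high. Its top edge has one notch, 46 mm long and 7 mm deep, for the hook's 40 mm roof. The bar can sit differently in its clamps: the notch's middle is somewhere from 60 to 110 mm to the left (+y) of this point and must be felt or seen.
- keeper_pivot (a point): Pivot of the keeper lever on the left post's head; axis along the stand's x. 17 mm beyond the rail's middle plane, 183.5 mm up.
- keeper (a joint): Angle of the keeper lever: 0 is fully down (level above the rail, pointing to the right, -y of the stand, against its stop), 1.57 upright; starts raised, stays where it is left, about 1 N at its handle moves it. It comes fully down only over a carrier that is seated.
- keeper_handle (a point): Middle of the lever's handle: a black round bar 12 mm thick that sticks out from the lever's end along the stand's x, 46 mm long (21 to 67 mm beyond the rail's middle plane), 125 mm from the pivot. The lever is an aluminium flat 8 mm (x) x 10 mm.
- reagent_jar: Bystander: closed amber glass jar, 68 mm across, 110 mm tall; origin under its centre.
- vial_box: Bystander: closed cardboard box 85 x 120 x 50 mm high; origin under its centre.
- beaker: Bystander: open glass beaker, 72 mm across, 85 mm tall; origin under its centre.
Things that resemble listed ones, but are neither listed nor needed, are in the scene too. There is more than one size of the carrier; the job needs the largest.

How it is judged (in metres and radians):
On the way, in this order (a step that is already met when the one before it is completed fails the run):
1. the carrier hangs on the right-hand half of the rail (x of carrier in the frame of stand between -0.009 and 0.009 m and angle between carrier's own z axis and vertical below 0.12 rad and y of carrier in the frame of stand between -0.14 and 0 m and z of carrier in the frame of stand between 0.0475 and 0.0535 m), for 0.2 s.
2. the carrier has dropped home into the notch (x of carrier in the frame of stand between -0.009 and 0.009 m and angle between carrier's own z axis and vertical below 0.12 rad and y of carrier in the frame of stand between 0.045 and 0.125 m and z of carrier in the frame of stand between 0.04 and 0.0458 m), for 0.2 s.
3. the keeper lever is fully down (value of joint keeper below 0.07 rad), for 0.2 s.
At the end, for the whole second after the job is handed in: The carrier hangs at rest in the notch: its origin 40 to 45.8 mm above the stand's, within 9 mm of the rail's plane, 45 to 125 mm left of the stand's middle, leaning less than 0.12 rad; the keeper lever is within 0.07 rad of fully down; the robot has let go (all of step 2 and value of joint keeper below 0.07 rad and linear speed of carrier below 0.02 m/s and contact force between the fingers and carrier below 0.1 N); the robot touches nothing.
It fails at once if the fingers keep forcing the carrier, at rest, against the rail or stand with over 50 N (contact force between carrier and stand above 50 N and contact force between the fingers and carrier above 40 N and linear speed of carrier below 0.01 m/s and angular speed of carrier below 0.1 rad/s).
It fails at once if the carrier is lifted off over the left-hand half of the rail (more than 15 mm above riding height) (y of carrier in the frame of stand between 0.02 and 0.2 m and x of carrier in the frame of stand between -0.05 and 0.05 m and z of carrier in the frame of stand above 0.065 m).
It fails at once if the carrier is tipped by more than 0.3 rad (17 degrees) while on the left-hand half of the rail (y of carrier in the frame of stand between 0.02 and 0.2 m and x of carrier in the frame of stand between -0.05 and 0.05 m and angle between carrier's own z axis and vertical above 0.3 rad).
It fails at once if a bystander (jar, box or beaker) is pushed away by more than 30 mm or tipped (distance of any of reagent_jar, vial_box, beaker from where it was at the start of the episode above 0.03 m or angle between any of reagent_jar, vial_box, beaker's own z axis and vertical above 0.4 rad).
It also fails if it takes over 72 s, if anything falls off the work surface, if the arm or the gripper's body presses on something with over 40 N, if the wrist force passes 120 N, or if a joint passes its speed limit or range.

## Working session

There is one attempt and no reset: what is moved stays moved. The work goes in short steps, Python scripts to look and compute and a tool call to move; the robot and the scene stay as the last step left them, time stands still between calls to the robot, and variables do not carry over. Pictures are saved under pics/ and viewed, at most 10 in all, crops included, and the job is handed in when it is done.

Besides the shell and the picture viewer there is one more tool, called as a command line: name --argument value ..., lists and objects as JSON in quotes. drive_tool: Moves the arm, as the interface text tells. Its arguments: {"type":"object","properties":{"motion":{"type":"array"}},"required":["motion"]}

```bash
mkdir -p pics; ls
cat > h.py <<'E'
from plant import *
import numpy as np, cv2
def snap(n,f):
    s=snapshot(n); cv2.imwrite('pics/'+f+'.png',s['frame'][:,:,::-1]); np.savez('pics/'+f,**s); return s
def ld(f): return np.load('pics/'+f+'.npz')
def ray(s,p):
    K=s['camera_matrix'];T=s['cam_to_world']
    d=T[:3,:3]@np.linalg.solve(K,[p[0],p[1],1]); return T[:3,3],d/np.linalg.norm(d)
def onz(s,p,z):
    o,d=ray(s,p); return o+d*(z-o[2])/d[2]
def proj(s,X):
    T=s['cam_to_world'];c=T[:3,:3].T@(np.array(X,float)-T[:3,3]);q=s['camera_matrix']@c;return q[:2]/q[2]
def tri(s1,p1,s2,p2):
    o1,d1=ray(s1,p1);o2,d2=ray(s2,p2)
    t=np.linalg.lstsq(np.c_[d1,-d2],o2-o1,rcond=None)[0]
    a=o1+t[0]*d1;b=o2+t[1]*d2;return (a+b)/2,np.linalg.norm(a-b)
E
python3 - <<'E'
from h import *
a=snap('side','s0');b=snap('top','t0')
print(a['cam_to_world'],b['cam_to_world'],a['camera_matrix'],b['camera_matrix'],observe())
E
```

```text
pics
[[-9.97379997e-01 -5.38378958e-02  4.83179275e-02  4.77458829e+02]
 [-7.23117162e-02  7.60809392e-01 -6.44934170e-01  1.01164375e+03]
 [-2.03883441e-03 -6.46738393e-01 -7.62709180e-01  1.36697297e+03]
 [ 0.00000000e+00  0.00000000e+00  0.00000000e+00  1.00000000e+00]] [[-6.74188116e-03 -9.96876243e-01  7.86911913e-02  4.22474713e+02]
 [-9.99825655e-01  8.09025355e-03  1.68287681e-02 -5.00365402e+01]
 [-1.74128308e-02 -7.85640143e-02 -9.96756986e-01  1.51717488e+03]
 [ 0.00000000e+00  0.00000000e+00  0.00000000e+00  1.00000000e+00]] [[516.8664947    0.         280.62682255]
 [  0.         516.8664947  218.44610575]
 [  0.           0.           1.        ]] [[504.46966658   0.         280.38574818]
 [  0.         504.46966658 216.64390406]
 [  0.           0.           1.        ]] {'t': 0.1, 'joints': array([ 1.10097615,  0.46827855, -0.01160269,  1.60350728,  0.00602045,
        1.07138416, -0.05631232]), 'qvel': array([ 8.57448923e-04, -1.67107391e-03, -6.20547719e-05, -3.48038614e-03,
       -2.97754404e-04,  8.82640476e-04, -2.29527526e-04]), 'tau': array([ 7.10587465e-04, -5.21641588e+01, -1.25124762e-02, -2.44364297e+01,
       -5.67717198e-02,  1.40751153e-02,  8.54503787e-05]), 'position': array([ 268.81556459, -591.26510735,  221.75248486]), 'ee_rot': array([-3.14005486e+00,  1.30647771e-04,  4.26753064e-01]), 'wrist_force': array([ 0.04546971,  0.35055896, -0.00317303]), 'ft_torque': array([-0.01879894, -0.00391403,  0.00696617]), 'finger_force': 0.0, 'width': 0.9990306255271805}
```

View pics/s0.png

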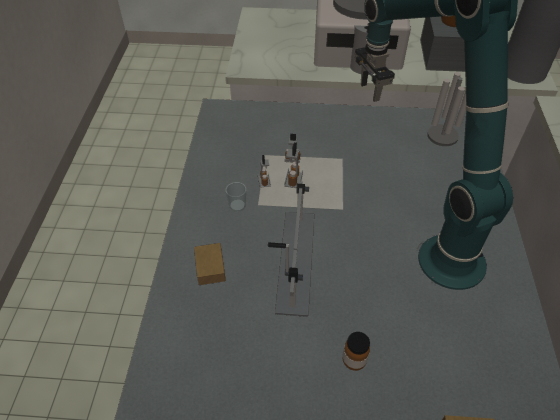

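View pics/t0.png

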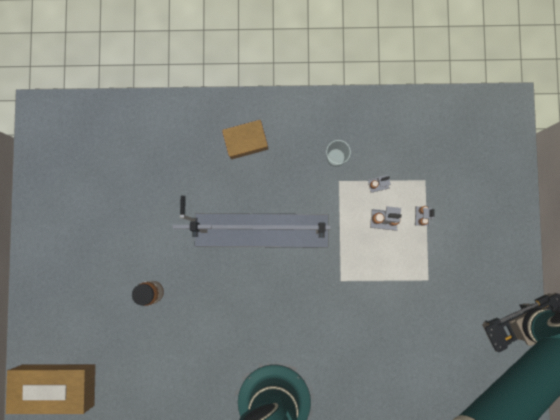

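Candidate carriers in the top view are at (380,184), (386,217) and (425,215). In the side view they are near (264,173), (293,170) and (291,150). The one at (386,217) looks largest. The stand's right post is at top (322,229), its left post at (195,227), and the raised keeper handle at (183,205). Next I'll take one close crop of both views to check the choice.

Run:
```python
from h import *
a=ld('s0')['frame'][:,:,::-1];b=ld('t0')['frame'][:,:,::-1]
c=cv2.resize(a[120:200,240:320],(480,480),interpolation=cv2.INTER_CUBIC)
d=cv2.resize(b[170:240,360:440][:, :],(320,280),interpolation=cv2.INTER_CUBIC)
e=cv2.resize(b[195:255,320:360],(200,300))
o=np.zeros((480,800,3),np.uint8);o[:,:480]=c;o[:280,480:]=d
cv2.imwrite('pics/c0.png',o)
```

```text
(no output)
```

View pics/c0.png

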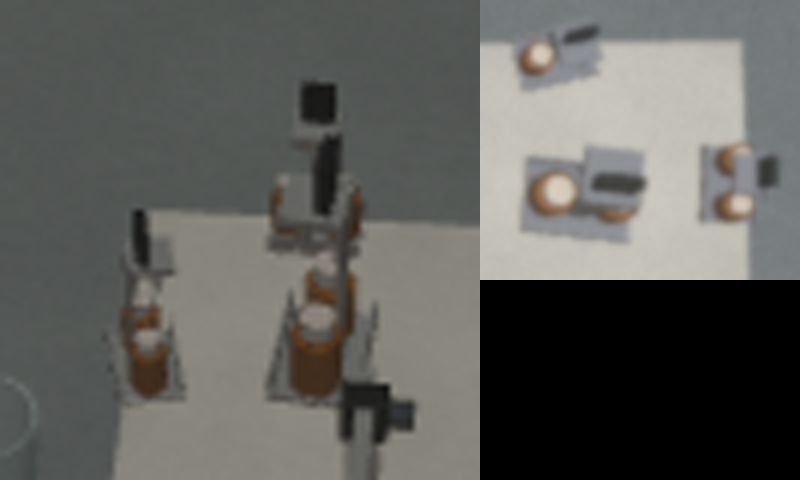

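The crop confirms that the large carrier, at top (386,217) and side (294,170), has its tab near top (394.7,216) and side (294.5,149). Its lip points to world +x. The other two are visibly smaller. Next is the stand.

Run:
```python
from h import *
import plant
print([n for n in dir(plant) if not n.startswith('_')], getattr(plant,'nose_length',None))
S=ld('s0');T=ld('t0')
a=S['frame'][:,:,::-1];b=T['frame'][:,:,::-1]
d=cv2.resize(b[190:255,165:340],(800,297),interpolation=cv2.INTER_CUBIC)
e=cv2.resize(np.rot90(a[170:320,260:325]),(692,300),interpolation=cv2.INTER_CUBIC)
o=np.zeros((600,800,3),np.uint8);o[:297]=d;o[300:,:692]=e
cv2.imwrite('pics/c1.png',cv2.convertScaleAbs(o,alpha=1.5))
g=cv2.cvtColor(b,cv2.COLOR_BGR2GRAY)
for u in (180,210,240,260,280,305): print(u,g[218:240,u])
g=cv2.cvtColor(a,cv2.COLOR_BGR2GRAY)
for v in (205,225,240,255): print(v,g[v,285:310])
print('t1',onz(T,(394.7,216),171),tri(T,(394.7,216),S,(294.5,148.8)))
```

```text
['Unreachable', 'close_job', 'nose_length', 'observe', 'snapshot'] 8.0
180 [123 119 116 118 119 121 126 134 136 134 124 121 121 120 120 122 121 123
 122 121 122 122]
210 [115 114 115 116 117 118 122 130 133 125 114 113 116 116 115 114 117 116
 117 117 118 116]
240 [117 116 116 114 116 116 118 130 136 135 124 112 112 116 115 114 115 116
 119 117 119 118]
260 [120 120 120 119 119 119 121 131 135 137 132 118 115 116 116 118 117 117
 117 119 117 116]
280 [121 119 120 120 119 119 122 133 137 138 131 114 115 119 120 121 121 120
 121 117 119 120]
305 [115 115 116 116 116 118 120 128 135 139 133 121 117 118 118 117 118 119
 120 118 120 117]
205 [137 137 135 136 137 136 137 137 137 136 135 135 110 101  99  89  82  93
 130 134 133 133 134 133 132]
225 [81 82 81 82 83 83 83 83 83 83 86 97 97 98 79 83 83 83 83 83 84 83 84 83
 84]
240 [85 85 84 83 84 84 85 84 85 91 95 98 88 85 84 85 84 85 84 84 84 85 85 85
 85]
255 [81 81 80 74 83 84 83 84 93 97 97 94 86 84 83 84 84 84 83 83 84 84 85 84
 83]
t1 [ 527.99953561 -332.21980879  171.        ] (array([ 529.38324256, -336.23789406,  151.79809385]), np.float64(0.24246385477557758))
```

View pics/c1.png

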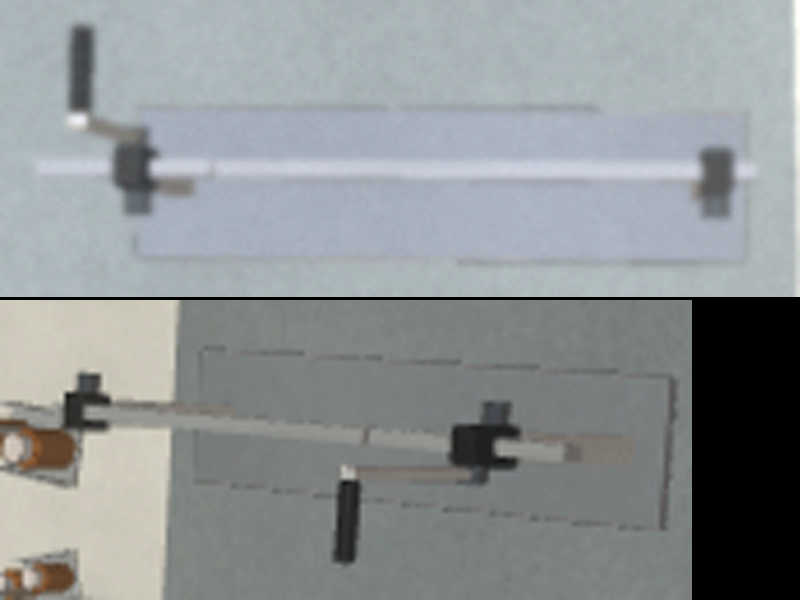

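Rail and clamp blocks are clear: left block at crop (133,168), right block at (716,172). A notch wall shows at top crop (211,168) and side crop (365,436).

Run:
```python
from h import *
S=ld('s0');T=ld('t0')
b=T['frame'].mean(2);a=S['frame'].mean(2)
P=[]
for u in list(range(176,187))+list(range(232,314)):
    c=b[218:240,u];bg=np.median(c);w=np.clip(c[4:13]-bg-4,0,None)
    if w.sum()>10:P.append(onz(T,(u,222+(w*np.arange(9)).sum()/w.sum()),174)[:2])
P=np.array(P);k=np.polyfit(P[:,1],P[:,0],1);r=P[:,0]-np.polyval(k,P[:,1]);m=abs(r)<3
k=np.polyfit(P[m,1],P[m,0],1);print('rail x=',k,'yaw',-np.arctan(k[0]),r.std(),len(P))
# side
P=[]
for v in range(210,262):
    c=a[v,280:312];bg=np.median(c);w=np.clip(c[5:28]-bg-4,0,None)
    if w.sum()>10:P.append(onz(S,(285+(w*np.arange(23)).sum()/w.sum(),v),172)[:2])
P=np.array(P);k2=np.polyfit(P[:,1],P[:,0],1);r=P[:,0]-np.polyval(k2,P[:,1]);m=abs(r)<2;k2=np.polyfit(P[m,1],P[m,0],1)
print('side',k2,r.std())
for n,p in (('L',(133,168,198)),('R',(716,172,178)),('notchT',(211,170,172))):
    print(n,onz(T,(165+p[0]/4.571-.4,190+p[1]/4.57-.4),p[2]))
# side crop rot90: crop x->row, crop y -> col reversed ; scale 692/150=4.613
def sp(x,y): return (260+64-(y-300)/4.613+.4,170+x/4.613-.4)
print('notchS',onz(S,sp(365,436),172)); print('Ls',onz(S,sp(473,445),198),'Rs',onz(S,sp(78,410),178))
for n,pt in (('foot',[(138,107),(748,110),(746,262),(134,256)]),):
    F=[onz(T,(165+x/4.571-.4,190+y/4.57-.4),12)[:2] for x,y in pt];print(n,np.round(F,1),np.mean(F,0))
F=[onz(S,sp(x,y),12)[:2] for x,y in [(203,348),(672,376),(662,527),(193,481)]];print(np.round(F,1),np.mean(F,0))
# black tab
hs=cv2.cvtColor(T['frame'],cv2.COLOR_RGB2GRAY)[208:225,385:408];print(hs)
# tray masks: row/col
print(cv2.cvtColor(S['frame'],cv2.COLOR_RGB2GRAY)[138:160,286:304])
```

```text
rail x= [1.39561728e-02 5.02450757e+02] yaw -0.013955266784346002 0.3018607779936876 93
side [1.47867807e-02 5.02290413e+02] 4.076986778413773
L [502.85818942 200.20136503 198.        ]
R [ 499.10668495 -135.72081188  178.        ]
notchT [502.91231961 159.29509999 172.        ]
notchS [503.70698041 112.61322377 172.        ]
Ls [504.09765713 212.13319227 198.        ] Rs [ 499.15684058 -131.11951253  178.        ]
foot [[ 554.3  232.5]
 [ 549.1 -167.8]
 [ 449.8 -165.1]
 [ 456.5  234.4]] [502.43185464  33.51242003]
[[ 449.6 -164.2]
 [ 455.3  235.7]
 [ 552.7  235.3]
 [ 549.9 -167.1]] [501.8768433   34.94138956]
[[179 145 140 146 146 146 146 146 148 147 150 151 151 154 159 166 183 194
  195 195 193 193 192]
 [171 141 141 145 145 145 146 145 145 145 145 144 146 145 148 157 182 195
  197 196 195 194 192]
 [147 135 141 146 144 145 145 146 146 144 145 147 147 146 148 157 182 195
  197 197 195 193 192]
 [120 129 142 145 145 145 146 146 146 146 146 145 145 145 148 161 185 196
  197 196 196 196 194]
 [113 128 143 142 139 135 136 137 137 138 136 139 140 140 143 162 188 197
  196 196 196 195 19
[... 2118 characters left out ...]
 90  92  89  88  88  86]
 [ 75  95  99 100 101 100  53  29  27  25  76  97 105  69  86  87  86  88]
 [ 70  96 100 100 101 100  53  29  27  37  94  99  76  65  85  88  88  88]
 [ 65  96  99  99 101 100  53  29  27  41  94  98  63  62  73  86  89  88]
 [ 82  97 100 100 100  99  54  28  27  75  97  89  58  49  62  84  88  87]
 [ 83  97  99 100 100  99  68  42  34  76  96  88  57  46  69  85  87  88]
 [ 75  83  90  93  98  98  98  99  81  96  99  70  54  46  81  90  91  93]
 [ 69  68  69  70  70  70  76  76  77  83  89  59  50  46 120 132 132 132]
 [ 57  54  55  63  69  66  76  73  70  69  69  56  49  48 109 131 133 133]
 [ 79  79  78  65  69  65  95  98  81  62  69  55  50  77 105 131 133 132]]
```

drive_tool --motion '[{"dx": 0.5,"dy": 0.5,"dz": 0,"ax": 0,"ay": 0,"az": 0.05,"grip": 0},{"dx": 1,"dy": 1,"dz": 0.2,"ax": 0,"ay": 0,"az": 0.11,"grip": 0},{"dx": 1,"dy": 1,"dz": 0.2,"ax": 0,"ay": 0,"az": 0.166,"grip": 0},{"dx": 1,"dy": 1,"dz": 0.2,"ax": 0,"ay": 0,"az": 0.166,"grip": 0}]'

```text
t: 0.6
position: [370.5, -490.5, 242.8]
ee_rot: [3.141, -0.001, 0.95]
wrist_force: [-0.7, -0.5, -0.6]
width: 0.589
finger_force: 0.0
```

drive_tool --motion '[{"dx": 0.5,"dy": 0.5,"dz": 0,"ax": 0,"ay": 0,"az": 0.05,"grip": 0},{"dx": 1,"dy": 1,"dz": 0,"ax": 0,"ay": 0,"az": 0.11,"grip": 0},{"dx": 1,"dy": 1,"dz": 0,"ax": 0,"ay": 0,"az": 0.166,"grip": 0},{"dx": 1,"dy": 1,"dz": 0,"ax": 0,"ay": 0,"az": 0.166,"grip": 0}]'

```text
t: 1.1
position: [468.6, -392.0, 241.8]
ee_rot: [-3.141, -0.001, 1.466]
wrist_force: [0.3, -1.2, -0.6]
width: 0.502
finger_force: 0.0
```

drive_tool --motion '[{"dx": 0.4,"dy": 0.4,"dz": 0,"ax": 0,"ay": 0,"az": 0,"grip": 0},{"dx": 0.604,"dy": 0.555,"dz": 0,"ax": 0,"ay": 0,"az": 0,"grip": 0},{"dx": 0.604,"dy": 0.555,"dz": 0,"ax": 0,"ay": 0,"az": 0,"grip": 0},{"dx": 0.604,"dy": 0.555,"dz": 0,"ax": 0,"ay": 0,"az": 0,"grip": 0}]'

```text
t: 1.6
position: [527.2, -339.1, 242.1]
ee_rot: [-3.14, 0.001, 1.463]
wrist_force: [-0.1, -0.4, 0.0]
width: 0.5
finger_force: 0.0
```

Run:
```python
from h import *
S=ld('s0');T=ld('t0')
for z in (0,3):
  print(z,[np.round(onz(T,(360+(x-480)/4-.4,170+y/4-.4),z)[:2],1) for x,y in [(527,157),(520,230),(628,242)]])
o=observe();print(o)
```

```text
0 [array([ 563.6, -298.5]), array([ 508.6, -292.2]), array([ 498.9, -372.7])]
3 [array([ 563.3, -298.1]), array([ 508.4, -291.7]), array([ 498.8, -372.1])]
{'t': 1.6, 'joints': array([ 0.75825656,  0.43790185, -0.32401581,  1.62534537,  0.15371277,
        1.10443446,  0.28587686]), 'qvel': array([ 0.00669048, -0.00550621, -0.00458565,  0.00103953, -0.00035841,
       -0.00155296,  0.00566408]), 'tau': array([-1.09189980e+00, -4.91912091e+01, -4.31232736e+00, -2.45819718e+01,
       -1.15801294e-01,  1.97959528e-02, -2.25295866e-02]), 'position': array([ 527.24104309, -339.13466336,  242.0724965 ]), 'ee_rot': array([-3.13991816e+00,  1.26631631e-03,  1.46339608e+00]), 'wrist_force': array([-0.06625442, -0.36211288,  0.0383632 ]), 'ft_torque': array([-0.04970348, -0.07814924, -0.00986188]), 'finger_force': 0.0, 'width': 0.49971742864988344}
```

drive_tool --motion '[{"dx": 0.01,"dy": 0.01,"dz": -0.3,"ax": 0,"ay": 0,"az": -0.003,"grip": 0},{"dx": 0.01,"dy": 0.01,"dz": -0.5,"ax": 0,"ay": 0,"az": -0.003,"grip": 0},{"dx": 0.01,"dy": 0.01,"dz": -0.6,"ax": 0,"ay": 0,"az": -0.003,"grip": 0},{"dx": 0.01,"dy": 0.01,"dz": -0.6,"ax": 0,"ay": 0,"az": -0.003,"grip": 0}]'

```text
t: 2.1
position: [529.8, -335.6, 181.9]
ee_rot: [-3.14, -0.0, 1.459]
wrist_force: [-0.3, 0.1, -0.9]
width: 0.496
finger_force: 0.0
```

Run:
```python
from h import *
a=snap('side','s1');b=snap('top','t1');print(observe()['position'])
X=[529.4,-336.2,152]
o=np.zeros((400,800,3),np.uint8)
for i,s in enumerate((a,b)):
  u,v=proj(s,X).astype(int);f=s['frame'][v-40:v+40,u-40:u+40,::-1];o[:,i*400:i*400+400]=cv2.resize(f,(400,400),interpolation=cv2.INTER_CUBIC)
cv2.imwrite('pics/c2.png',o)
```

```text
[ 530.75826015 -335.63088496  183.26300419]
```

View pics/c2.png

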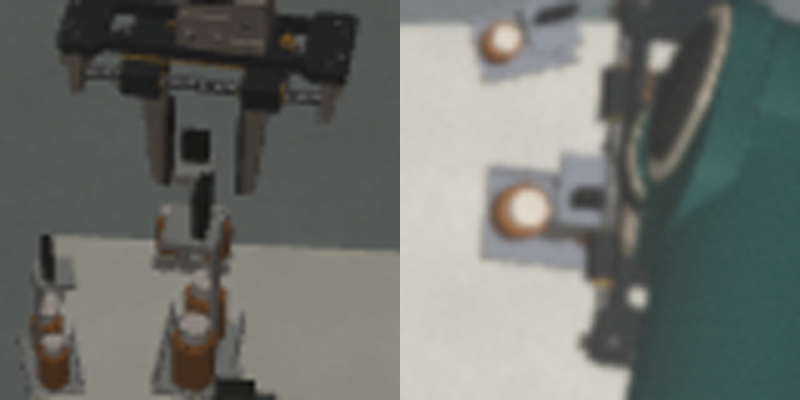

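The side view shows the fingertips at crop x 160 and 247 straddling the tab at x≈203, so the gripper is centred. I'll go down and close.

drive_tool --motion '[{"dx": 0,"dy": 0,"dz": -0.2,"ax": 0,"ay": 0,"az": 0,"grip": 0},{"dx": 0,"dy": 0,"dz": -0.37,"ax": 0,"ay": 0,"az": 0,"grip": 0},{"dx": 0,"dy": 0,"dz": -0.37,"ax": 0,"ay": 0,"az": 0,"grip": 0},{"dx": 0,"dy": 0,"dz": -0.37,"ax": 0,"ay": 0,"az": 0,"grip": 0.5},{"dx": 0,"dy": 0,"dz": -0.37,"ax": 0,"ay": 0,"az": 0,"grip": 1}]'

```text
t: 2.82
position: [530.8, -335.4, 146.1]
ee_rot: [3.141, 0.0, 1.46]
wrist_force: [0.4, 0.2, 0.2]
width: 0.307
finger_force: 0.0
```

drive_tool --motion '[{"dx": 0,"dy": 0,"dz": 0,"ax": 0,"ay": 0,"az": 0,"grip": 1},{"dx": 0,"dy": 0,"dz": 0,"ax": 0,"ay": 0,"az": 0,"grip": 1},{"dx": 0,"dy": 0,"dz": 0,"ax": 0,"ay": 0,"az": 0,"grip": 1}]'

```text
t: 3.2
position: [530.6, -335.2, 145.9]
ee_rot: [3.141, 0.0, 1.46]
wrist_force: [0.6, 0.1, 1.5]
width: 0.107
finger_force: 30.0
```

drive_tool --motion '[{"dx": 0,"dy": 0,"dz": 0.2,"ax": 0,"ay": 0,"az": 0,"grip": 1},{"dx": 0,"dy": 0,"dz": 0.45,"ax": 0,"ay": 0,"az": 0,"grip": 1},{"dx": 0,"dy": 0,"dz": 0.7,"ax": 0,"ay": 0,"az": 0,"grip": 1},{"dx": 0,"dy": 0,"dz": 0.8,"ax": 0,"ay": 0,"az": 0,"grip": 1},{"dx": 0,"dy": 0,"dz": 0.8,"ax": 0,"ay": 0,"az": 0,"grip": 1}]'

```text
t: 3.82
position: [530.5, -335.4, 226.3]
ee_rot: [3.141, 0.001, 1.46]
wrist_force: [0.2, -0.6, -4.2]
width: 0.108
finger_force: 30.0
```

drive_tool --motion '[{"dx": -0.3,"dy": 0.2,"dz": 0,"ax": 0,"ay": 0,"az": 0.01,"grip": 1},{"dx": -0.6,"dy": 0.4,"dz": 0,"ax": 0,"ay": 0,"az": 0.02,"grip": 1},{"dx": -0.9,"dy": 0.6,"dz": 0,"ax": 0,"ay": 0,"az": 0.031,"grip": 1},{"dx": -1,"dy": 0.8,"dz": 0,"ax": 0,"ay": 0,"az": 0.031,"grip": 1},{"dx": -1,"dy": 1,"dz": 0,"ax": 0,"ay": 0,"az": 0.031,"grip": 1}]'

```text
t: 4.45
position: [429.2, -234.5, 224.9]
ee_rot: [-3.14, -0.0, 1.557]
wrist_force: [-0.1, 0.3, -2.9]
width: 0.111
finger_force: 30.0
```

drive_tool --motion '[{"dx": -0.05,"dy": 0.25,"dz": 0,"ax": 0,"ay": 0,"az": 0,"grip": 1},{"dx": -0.05,"dy": 0.5,"dz": 0,"ax": 0,"ay": 0,"az": 0,"grip": 1},{"dx": -0.05,"dy": 0.75,"dz": 0,"ax": 0,"ay": 0,"az": 0,"grip": 1},{"dx": -0.05,"dy": 1,"dz": 0,"ax": 0,"ay": 0,"az": 0,"grip": 1}]'

```text
t: 4.95
position: [425.5, -133.2, 225.4]
ee_rot: [-3.141, -0.0, 1.559]
wrist_force: [0.2, 0.4, -3.3]
width: 0.105
finger_force: 30.0
```

drive_tool --motion '[{"dx": 0,"dy": 0.25,"dz": 0,"ax": 0,"ay": 0,"az": 0,"grip": 1},{"dx": 0,"dy": 0.5,"dz": 0,"ax": 0,"ay": 0,"az": 0,"grip": 1},{"dx": 0,"dy": 0.75,"dz": 0,"ax": 0,"ay": 0,"az": 0,"grip": 1},{"dx": 0,"dy": 1,"dz": 0,"ax": 0,"ay": 0,"az": 0,"grip": 1},{"dx": 0,"dy": 1,"dz": 0,"ax": 0,"ay": 0,"az": 0,"grip": 1}]'

```text
t: 5.58
position: [425.3, -32.5, 225.6]
ee_rot: [3.142, -0.001, 1.563]
wrist_force: [-0.7, 0.2, -3.1]
width: 0.109
finger_force: 30.0
```

Run:
```python
from h import *
a=snap('side','s2');b=snap('top','t2');o=observe();print(o['position'],o['ee_rot'],o['joints'])
X=[440,-36,200]
o=np.zeros((400,800,3),np.uint8)
for i,s in enumerate((a,b)):
  u,v=proj(s,X).astype(int);f=s['frame'][v-40:v+40,u-40:u+40,::-1];print(u,v);o[:,i*400:i*400+400]=cv2.resize(f,(400,400),interpolation=cv2.INTER_CUBIC)
cv2.imwrite('pics/c3.png',o)
```

```text
[425.35684386 -34.99956975 225.48476059] [-3.14139323e+00  3.31100714e-04  1.55881631e+00] [ 0.53491525  0.12695373 -0.56329597  2.08558556  0.08358856  0.95037073
 -0.08540527]
318 205
283 249
```

View pics/c3.png

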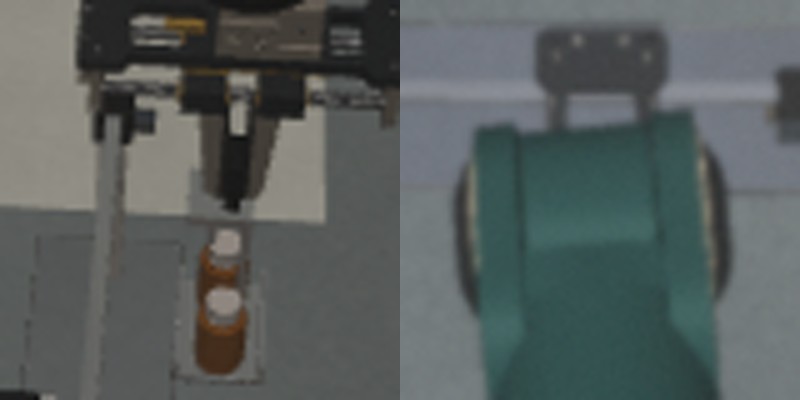

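The side crop shows the carrier hanging upright clear of the rail: roof at x 190–246, tray front edge x 176–262 at row 378, rail at x≈100. Next I'll check its x against TCP.

Run:
```python
from h import *
s=ld('s2')
def at(x,y,Y):
    o,d=ray(s,(278+x/5-.4,165+y/5-.4));return np.round(o+d*(Y-o[1])/d[1],1)
for n,x,y,Y in (('tabL',222,205,-20),('tabR',245,205,-20),('trayL',176,378,5),('trayR',262,381,5),('roofL',190,220,-15),('roofR',246,220,-15),('capf',223,288,-17)): print(n,at(x,y,Y))
g=cv2.cvtColor(s['frame'],cv2.COLOR_RGB2GRAY)
for v in (201,203,205,206,208,209,210): print(v,g[v,312:332])
for v in (238,239,240,241): print(v,g[v,310:335])
```

```text
tabL [431.  -20.  216.4]
tabR [417.3 -20.  217.5]
trayL [451.3   5.   78.9]
trayR [397.3   5.   80.7]
roofL [449.4 -15.  207.1]
roofR [416.2 -15.  209.8]
capf [426.  -17.  143.3]
201 [138 139 139 131 107 103  86  66  63  54  32  26  25  26  26  34  59  62
  66 132]
203 [138 137 138 131 108 104  94  77  66  48  32  26  24  26  26  43  61  65
 115 136]
205 [139 138 139 124 106 104 104 105 104 104  84  37  26  26  98 103 110 137
 140 140]
206 [138 138 139 125 106 104 104 104 104 103  70  37  29  29  98 103 111 137
 140 140]
208 [ 87  88  88  80  86  87  87  95  95  94  95 100 102 103 102 101 118 137
 139 140]
209 [89 88 87 78 74 73 73 73 73 72 72 72 72 71 71 78 79 85 88 87]
210 [88 88 87 84 84 85 85 77 72 81 81 81 79 75 68 70 78 87 88 88]
238 [ 88  88  79  78  98 101 101  85  61  51  49  50  49  48  49  72  99 102
 103  85  90  89  88  90  89]
239 [ 88  88  64  82  98 100 100  99  85  65  57  56  53  56  75 100 101 102
 102  84  76  89  90  89  89]
240 [ 89  89  64  77  78  80  81  89  91  95  98  96  92 107 112 102  99 101
 101  88  80  90  90  90  88]
241 [89 89 82 90 91 75 83 84 84 84 73 78 80 80 75 75 67 83 70 71 78 87 89 89
 89]
```

drive_tool --motion '[{"dx": 0.2,"dy": 0,"dz": 0,"ax": 0,"ay": 0,"az": 0,"grip": 1},{"dx": 0.4,"dy": 0,"dz": 0,"ax": 0,"ay": 0,"az": 0,"grip": 1},{"dx": 0.6,"dy": 0,"dz": 0,"ax": 0,"ay": 0,"az": 0,"grip": 1},{"dx": 0.775,"dy": 0,"dz": 0,"ax": 0,"ay": 0,"az": 0,"grip": 1},{"dx": 0.775,"dy": 0,"dz": 0,"ax": 0,"ay": 0,"az": 0,"grip": 1}]'

```text
t: 6.3
position: [503.1, -36.0, 224.9]
ee_rot: [-3.14, -0.0, 1.556]
wrist_force: [0.6, 0.4, -3.1]
width: 0.11
finger_force: 30.0
```

Run:
```python
from h import *
a=snap('side','s3');o=observe();print(o['position'],o['ee_rot'],o['wrist_force'])
u,v=proj(a,[502,-20,180]).astype(int);print(u,v)
f=a['frame'][v-35:v+45,u-40:u+40,::-1]
cv2.imwrite('pics/c4.png',cv2.resize(f,(560,560),interpolation=cv2.INTER_CUBIC))
```

```text
[502.64027957 -35.7924714  225.01224205] [-3.14058935e+00 -2.73818380e-04  1.55674110e+00] [-0.33954422 -0.00547526 -4.08819603]
297 212
```

View pics/c4.png

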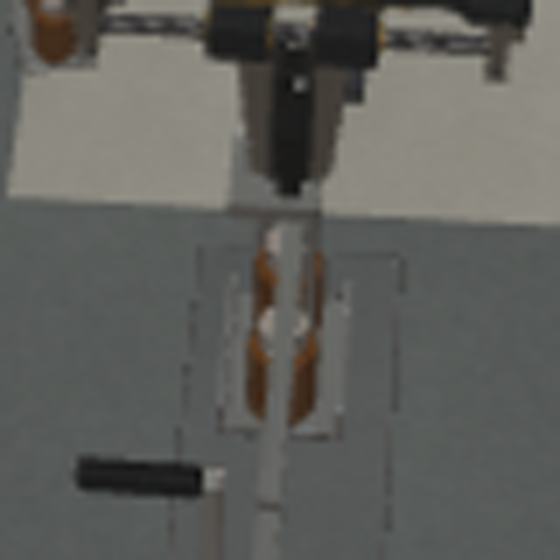

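The rail (crop x≈288) enters the mouth centre (x≈290), so alignment is within 1 mm. Lowering.

drive_tool --motion '[{"dx": 0,"dy": 0,"dz": -0.07,"ax": 0,"ay": 0,"az": 0,"grip": 1},{"dx": 0,"dy": 0,"dz": -0.14,"ax": 0,"ay": 0,"az": 0,"grip": 1},{"dx": 0,"dy": 0,"dz": -0.18,"ax": 0,"ay": 0,"az": 0,"grip": 1},{"dx": 0,"dy": 0,"dz": -0.22,"ax": 0,"ay": 0,"az": 0,"grip": 1},{"dx": 0,"dy": 0,"dz": -0.25,"ax": 0,"ay": 0,"az": 0,"grip": 1}]'

```text
t: 6.98
position: [502.9, -35.2, 200.4]
ee_rot: [-3.142, 0.0, 1.558]
wrist_force: [-0.2, -0.1, -4.3]
width: 0.108
finger_force: 30.0
```

drive_tool --motion '[{"dx": 0,"dy": 0,"dz": -0.02,"ax": 0,"ay": 0,"az": 0,"grip": 1},{"dx": 0,"dy": 0,"dz": -0.035,"ax": 0,"ay": 0,"az": 0,"grip": 1},{"dx": 0,"dy": 0,"dz": -0.045,"ax": 0,"ay": 0,"az": 0,"grip": 1},{"dx": 0,"dy": 0,"dz": -0.045,"ax": 0,"ay": 0,"az": 0,"grip": 1}]'

```text
t: 7.48
position: [502.9, -35.2, 196.1]
ee_rot: [3.142, -0.0, 1.558]
wrist_force: [0.5, -0.2, -3.0]
width: 0.107
finger_force: 30.0
```

drive_tool --motion '[{"dx": 0,"dy": 0,"dz": -0.01,"ax": 0,"ay": 0,"az": 0,"grip": 1},{"dx": 0,"dy": 0,"dz": -0.01,"ax": 0,"ay": 0,"az": 0,"grip": 1},{"dx": 0,"dy": 0,"dz": -0.01,"ax": 0,"ay": 0,"az": 0,"grip": 1}]'

```text
t: 7.85
position: [503.2, -35.2, 195.8]
ee_rot: [3.141, 0.0, 1.558]
wrist_force: [-1.5, 0.5, 5.5]
width: 0.108
finger_force: 30.0
```

drive_tool --motion '[{"dx": 0.0,"dy": 0.12,"dz": 0,"ax": 0,"ay": 0,"az": 0,"grip": 1},{"dx": 0.004,"dy": 0.27,"dz": 0,"ax": 0,"ay": 0,"az": 0,"grip": 1},{"dx": 0.006,"dy": 0.42,"dz": 0,"ax": 0,"ay": 0,"az": 0,"grip": 1},{"dx": 0.008,"dy": 0.57,"dz": 0,"ax": 0,"ay": 0,"az": 0,"grip": 1},{"dx": 0.01,"dy": 0.7,"dz": 0,"ax": 0,"ay": 0,"az": 0,"grip": 1}]'

```text
t: 8.48
position: [504.7, 35.6, 195.8]
ee_rot: [3.14, 0.001, 1.558]
wrist_force: [0.6, -2.9, 6.0]
width: 0.106
finger_force: 30.0
```

drive_tool --motion '[{"dx": 0.002,"dy": 0.15,"dz": 0,"ax": 0,"ay": 0,"az": 0,"grip": 1},{"dx": 0.004,"dy": 0.3,"dz": 0,"ax": 0,"ay": 0,"az": 0,"grip": 1},{"dx": 0.006,"dy": 0.45,"dz": 0,"ax": 0,"ay": 0,"az": 0,"grip": 1},{"dx": 0.008,"dy": 0.6,"dz": 0,"ax": 0,"ay": 0,"az": 0,"grip": 1},{"dx": 0.01,"dy": 0.7,"dz": 0,"ax": 0,"ay": 0,"az": 0,"grip": 1}]'

```text
t: 9.1
position: [505.5, 105.9, 195.8]
ee_rot: [3.14, 0.001, 1.559]
wrist_force: [0.5, -3.7, 6.7]
width: 0.105
finger_force: 30.0
```

drive_tool --motion '[{"dx": 0.0,"dy": 0.1,"dz": 0,"ax": 0,"ay": 0,"az": 0,"grip": 1},{"dx": 0.0,"dy": 0.2,"dz": 0,"ax": 0,"ay": 0,"az": 0,"grip": 1},{"dx": 0.0,"dy": 0.26,"dz": 0,"ax": 0,"ay": 0,"az": 0,"grip": 1},{"dx": 0.0,"dy": 0.3,"dz": 0,"ax": 0,"ay": 0,"az": 0,"grip": 1},{"dx": 0.0,"dy": 0.3,"dz": 0,"ax": 0,"ay": 0,"az": 0,"grip": 1}]'

```text
t: 9.72
position: [504.0, 135.5, 194.2]
ee_rot: [-3.14, -0.0, 1.559]
wrist_force: [-0.4, 0.1, -3.1]
width: 0.11
finger_force: 30.0
```

drive_tool --motion '[{"dx": 0,"dy": 0,"dz": -0.02,"ax": 0,"ay": 0,"az": 0,"grip": 1},{"dx": 0,"dy": 0,"dz": -0.04,"ax": 0,"ay": 0,"az": 0,"grip": 1},{"dx": 0,"dy": 0,"dz": -0.055,"ax": 0,"ay": 0,"az": 0,"grip": 1},{"dx": 0,"dy": 0,"dz": -0.055,"ax": 0,"ay": 0,"az": 0,"grip": 1}]'

```text
t: 10.22
position: [504.8, 134.7, 189.4]
ee_rot: [-3.141, 0.0, 1.558]
wrist_force: [-0.3, 0.3, -3.3]
width: 0.106
finger_force: 30.0
```

drive_tool --motion '[{"dx": 0,"dy": 0,"dz": -0.01,"ax": 0,"ay": 0,"az": 0,"grip": 1},{"dx": 0,"dy": 0,"dz": -0.01,"ax": 0,"ay": 0,"az": 0,"grip": 1},{"dx": 0,"dy": 0,"dz": -0.01,"ax": 0,"ay": 0,"az": 0,"grip": 1}]'

```text
t: 10.6
position: [505.1, 134.8, 188.9]
ee_rot: [3.141, 0.0, 1.558]
wrist_force: [-0.5, -0.6, 0.6]
width: 0.109
finger_force: 30.0
```

drive_tool --motion '[{"dx": 0,"dy": 0,"dz": 0,"ax": 0,"ay": 0,"az": 0,"grip": 0.4},{"dx": 0,"dy": 0,"dz": 0,"ax": 0,"ay": 0,"az": 0,"grip": 0.2},{"dx": 0,"dy": 0,"dz": 0,"ax": 0,"ay": 0,"az": 0,"grip": 0.2}]'

```text
t: 10.98
position: [505.1, 134.9, 188.7]
ee_rot: [3.141, -0.0, 1.558]
wrist_force: [0.1, 0.2, -0.0]
width: 0.391
finger_force: 0.0
```

drive_tool --motion '[{"dx": 0,"dy": 0,"dz": 0.2,"ax": 0,"ay": 0,"az": 0,"grip": 0.2},{"dx": 0,"dy": 0,"dz": 0.5,"ax": 0,"ay": 0,"az": 0,"grip": 0.2},{"dx": 0,"dy": 0,"dz": 1,"ax": 0,"ay": 0,"az": 0,"grip": 0.2},{"dx": 0,"dy": -0.4,"dz": 1,"ax": 0,"ay": 0,"az": 0,"grip": 0.2},{"dx": 0,"dy": -0.8,"dz": 1,"ax": 0,"ay": 0,"az": 0,"grip": 0.2}]'

```text
t: 11.6
position: [505.2, 54.2, 289.4]
ee_rot: [3.14, 0.0, 1.559]
wrist_force: [0.7, -0.7, -0.5]
width: 0.397
finger_force: 0.0
```

drive_tool --motion '[{"dx": -0.5,"dy": -0.3,"dz": 0.5,"ax": 0,"ay": 0,"az": 0,"grip": 0.2},{"dx": -0.8,"dy": -0.8,"dz": 0.8,"ax": 0,"ay": 0,"az": 0,"grip": 0.2},{"dx": -0.8,"dy": -1,"dz": 1,"ax": 0,"ay": 0,"az": 0,"grip": 0.2}]'

```text
t: 11.98
position: [423.4, -46.7, 390.1]
ee_rot: [3.14, 0.002, 1.556]
wrist_force: [0.7, -0.2, -0.6]
width: 0.397
finger_force: 0.0
```

Run:
```python
from h import *
a=snap('side','s4');b=snap('top','t4');o=observe();print(o['position'],o['ee_rot'],o['joints'])
o=np.zeros((400,800,3),np.uint8)
for i,s in enumerate((a,b)):
  u,v=proj(s,[520,170,220]).astype(int);print(u,v);f=s['frame'][v-40:v+40,u-40:u+40,::-1];o[:,i*400:i*400+400]=cv2.resize(f,(400,400),interpolation=cv2.INTER_CUBIC)
cv2.imwrite('pics/c5.png',cv2.convertScaleAbs(o,alpha=1.3))
```

```text
[425.43405861 -48.62439443 391.59199201] [3.13570313e+00 2.77643746e-03 1.55122349e+00] [ 0.55556179 -0.04236473 -0.49494884  1.84911946 -0.01813803  1.32379754
  0.04574541]
288 254
203 219
```

View pics/c5.png

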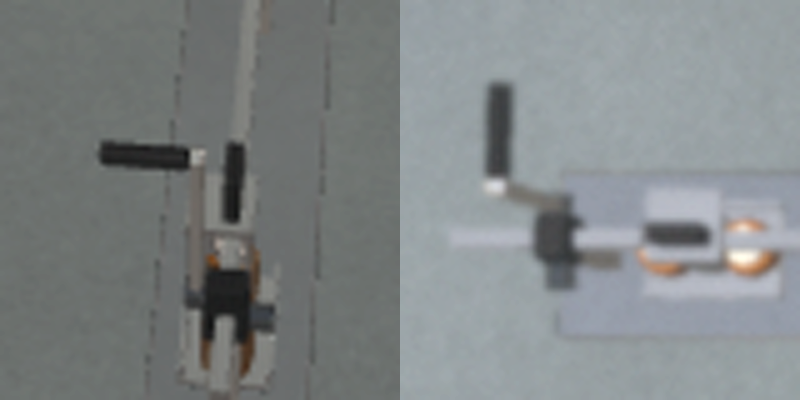

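The carrier is seated and upright on the rail, and the tab lines up with it. The handle centre is at side crop (145,156) and top crop (99,130).

Run:
```python
from h import *
S=ld('s4');T=ld('t4')
ps=(248+145/5-.4,214+156/5-.4);pt=(163+99/5-.4,179+130/5-.4)
X,e=tri(S,ps,T,pt);print(X,e)
for a,b in (((102,154),(98,84)),((190,158),(98,178))):
  print(tri(S,(248+a[0]/5-.4,214+a[1]/5-.4),T,(163+b[0]/5-.4,179+b[1]/5-.4)))
# seated carrier: tab
print(tri(S,(248+233/5-.4,214+182/5-.4),T,(163+277/5-.4,179+234/5-.4)))
y=204;d=X-np.array([0,204,183.5]);print(np.hypot(d[1],d[2]),np.arctan2(d[2],-d[1]))
```

```text
[548.63012998 206.77460033 309.49696953] 0.5513192052474611
(array([570.85333958, 207.36014946, 309.92182998]), np.float64(0.7240923937118074))
(array([525.3748669 , 206.92310875, 310.1378714 ]), np.float64(0.4373016282346897))
(array([504.92839615, 136.3030345 , 197.33110939]), np.float64(0.004634177398056596))
126.02751579291349 1.5928139354367137
```

drive_tool --motion '[{"dx": 0.25,"dy": 0.25,"dz": 0,"ax": 0,"ay": 0,"az": 0.05,"grip": 0},{"dx": 0.5,"dy": 0.6,"dz": 0,"ax": 0,"ay": 0,"az": 0.11,"grip": 0},{"dx": 0.5,"dy": 0.9,"dz": 0,"ax": 0,"ay": 0,"az": 0.166,"grip": 0},{"dx": 0.5,"dy": 0.9,"dz": 0,"ax": 0,"ay": 0,"az": 0.166,"grip": 0}]'

```text
t: 12.58
position: [474.6, 48.3, 387.8]
ee_rot: [-3.141, -0.002, 2.085]
wrist_force: [-0.4, -0.6, -0.4]
width: 0.5
finger_force: 0.0
```

drive_tool --motion '[{"dx": 0.25,"dy": 0.25,"dz": 0,"ax": 0,"ay": 0,"az": 0.05,"grip": 0},{"dx": 0.5,"dy": 0.6,"dz": 0,"ax": 0,"ay": 0,"az": 0.11,"grip": 0},{"dx": 0.5,"dy": 0.9,"dz": 0,"ax": 0,"ay": 0,"az": 0.167,"grip": 0},{"dx": 0.5,"dy": 0.9,"dz": 0,"ax": 0,"ay": 0,"az": 0.167,"grip": 0}]'

```text
t: 13.08
position: [524.4, 136.8, 387.8]
ee_rot: [3.141, -0.002, 2.606]
wrist_force: [0.1, -0.4, -0.2]
width: 0.499
finger_force: 0.0
```

drive_tool --motion '[{"dx": 0.1,"dy": 0.25,"dz": 0,"ax": 0,"ay": 0,"az": 0.05,"grip": 0},{"dx": 0.24,"dy": 0.5,"dz": 0,"ax": 0,"ay": 0,"az": 0.11,"grip": 0},{"dx": 0.24,"dy": 0.74,"dz": 0,"ax": 0,"ay": 0,"az": 0.166,"grip": 0},{"dx": 0.24,"dy": 0.74,"dz": 0,"ax": 0,"ay": 0,"az": 0.166,"grip": 0},{"dx": 0.24,"dy": 0.74,"dz": 0,"ax": 0,"ay": 0,"az": 0.166,"grip": 0}]'

```text
t: 13.7
position: [549.3, 206.7, 388.3]
ee_rot: [-3.14, 0.0, 3.119]
wrist_force: [-0.0, -0.3, 0.9]
width: 0.504
finger_force: 0.0
```

Directly above the handle (549, 207). I'll go down 80 mm and close.

drive_tool --motion '[{"dx": 0,"dy": 0,"dz": -0.3,"ax": 0,"ay": 0,"az": 0,"grip": 0},{"dx": 0,"dy": 0,"dz": -0.6,"ax": 0,"ay": 0,"az": 0,"grip": 0},{"dx": 0,"dy": 0,"dz": -0.8,"ax": 0,"ay": 0,"az": 0,"grip": 0},{"dx": 0,"dy": 0,"dz": -0.8,"ax": 0,"ay": 0,"az": 0,"grip": 0.5},{"dx": 0,"dy": 0,"dz": -0.8,"ax": 0,"ay": 0,"az": 0,"grip": 1}]'

```text
t: 14.32
position: [549.6, 208.1, 309.7]
ee_rot: [-3.142, 0.002, 3.123]
wrist_force: [0.1, 0.3, 0.2]
width: 0.306
finger_force: 0.0
```

drive_tool --motion '[{"dx": 0,"dy": 0,"dz": 0,"ax": 0,"ay": 0,"az": 0,"grip": 1},{"dx": 0,"dy": 0,"dz": 0,"ax": 0,"ay": 0,"az": 0,"grip": 1},{"dx": 0,"dy": 0,"dz": 0,"ax": 0,"ay": 0,"az": 0,"grip": 1}]'

```text
t: 14.7
position: [549.3, 208.8, 309.5]
ee_rot: [-3.142, 0.001, 3.125]
wrist_force: [-0.7, -0.3, 4.2]
width: 0.119
finger_force: 30.0
```

drive_tool --motion '[{"dx": 0,"dy": -0.236,"dz": -0.018,"ax": 0,"ay": 0,"az": 0,"grip": 1},{"dx": -0.006,"dy": -0.477,"dz": -0.085,"ax": 0,"ay": 0,"az": 0,"grip": 1},{"dx": -0.01,"dy": -0.7,"dz": -0.2,"ax": 0,"ay": 0,"az": 0,"grip": 1},{"dx": -0.012,"dy": -0.85,"dz": -0.31,"ax": 0,"ay": 0,"az": 0,"grip": 1},{"dx": -0.014,"dy": -0.98,"dz": -0.445,"ax": 0,"ay": 0,"az": 0,"grip": 1}]'

```text
t: 15.32
position: [547.8, 110.4, 263.9]
ee_rot: [3.141, 0.001, 3.125]
wrist_force: [-0.1, 2.3, 2.6]
width: 0.119
finger_force: 30.0
```

drive_tool --motion '[{"dx": 0,"dy": -0.11,"dz": -0.152,"ax": 0,"ay": 0,"az": 0,"grip": 1},{"dx": -0.002,"dy": -0.195,"dz": -0.318,"ax": 0,"ay": 0,"az": 0,"grip": 1},{"dx": -0.003,"dy": -0.25,"dz": -0.47,"ax": 0,"ay": 0,"az": 0,"grip": 1},{"dx": -0.004,"dy": -0.28,"dz": -0.618,"ax": 0,"ay": 0,"az": 0,"grip": 1},{"dx": -0.004,"dy": -0.29,"dz": -0.718,"ax": 0,"ay": 0,"az": 0,"grip": 1}]'

```text
t: 15.95
position: [547.3, 79.8, 191.0]
ee_rot: [-3.139, -0.0, 3.124]
wrist_force: [2.1, -6.1, 3.1]
width: 0.119
finger_force: 30.0
```

drive_tool --motion '[{"dx": 0,"dy": 0,"dz": -0.04,"ax": 0,"ay": 0,"az": 0,"grip": 1},{"dx": 0,"dy": 0,"dz": -0.075,"ax": 0,"ay": 0,"az": 0,"grip": 1},{"dx": 0,"dy": 0,"dz": -0.09,"ax": 0,"ay": 0,"az": 0,"grip": 1},{"dx": 0,"dy": 0,"dz": -0.09,"ax": 0,"ay": 0,"az": 0,"grip": 1}]'

```text
t: 16.45
position: [547.3, 79.2, 182.1]
ee_rot: [-3.138, -0.001, 3.124]
wrist_force: [2.2, -6.9, 0.0]
width: 0.118
finger_force: 30.0
```

drive_tool --motion '[{"dx": 0,"dy": 0,"dz": -0.02,"ax": 0,"ay": 0,"az": 0,"grip": 1},{"dx": 0,"dy": 0.005,"dz": -0.04,"ax": 0,"ay": 0,"az": 0,"grip": 1},{"dx": 0,"dy": 0.005,"dz": -0.04,"ax": 0,"ay": 0,"az": 0,"grip": 1}]'

```text
t: 16.82
position: [547.3, 79.1, 178.1]
ee_rot: [-3.137, -0.001, 3.124]
wrist_force: [3.0, -8.5, 0.3]
width: 0.119
finger_force: 30.0
```

Run:
```python
from h import *
a=snap('side','s5');o=observe();print(o['position'],o['wrist_force'])
u,v=proj(a,[530,120,200]).astype(int);print(u,v)
cv2.imwrite('pics/c6.png',cv2.convertScaleAbs(cv2.resize(a['frame'][v-40:v+40,u-40:u+40,::-1],(560,560),interpolation=cv2.INTER_CUBIC),alpha=1.3))
```

```text
[547.2709442   79.12537668 178.04829999] [ 2.4340472  -8.51394314  0.16798917]
285 244
```

View pics/c6.png

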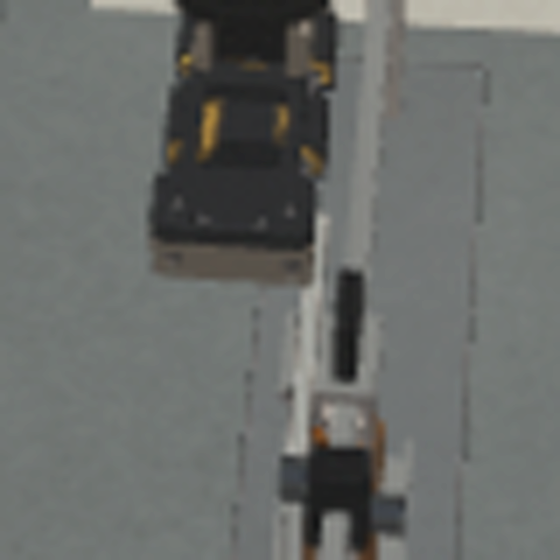

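drive_tool --motion '[{"dx": 0,"dy": -0.01,"dz": -0.015,"ax": 0,"ay": 0,"az": 0,"grip": 1},{"dx": 0,"dy": -0.01,"dz": -0.03,"ax": 0,"ay": 0,"az": 0,"grip": 1},{"dx": 0,"dy": -0.01,"dz": -0.03,"ax": 0,"ay": 0,"az": 0,"grip": 1}]'

```text
t: 17.25
position: [547.4, 79.1, 176.4]
ee_rot: [-3.138, -0.0, 3.124]
wrist_force: [0.3, -6.6, 9.2]
width: 0.121
finger_force: 30.0
```

drive_tool --motion '[{"dx": 0,"dy": 0,"dz": 0,"ax": 0,"ay": 0,"az": 0,"grip": 0.3},{"dx": 0,"dy": 0,"dz": 0,"ax": 0,"ay": 0,"az": 0,"grip": 0.1},{"dx": 0,"dy": 0,"dz": 0,"ax": 0,"ay": 0,"az": 0,"grip": 0}]'

```text
t: 17.62
position: [546.6, 82.0, 175.8]
ee_rot: [3.141, -0.001, 3.126]
wrist_force: [-0.2, -0.3, 1.2]
width: 0.422
finger_force: 0.0
```

drive_tool --motion '[{"dx": 0,"dy": 0,"dz": 0.2,"ax": 0,"ay": 0,"az": 0,"grip": 0},{"dx": 0,"dy": 0,"dz": 0.5,"ax": 0,"ay": 0,"az": 0,"grip": 0},{"dx": 0,"dy": 0,"dz": 1,"ax": 0,"ay": 0,"az": 0,"grip": 0},{"dx": -0.4,"dy": -0.4,"dz": 1,"ax": 0,"ay": 0,"az": 0,"grip": 0},{"dx": -0.9,"dy": -0.9,"dz": 1,"ax": 0,"ay": 0,"az": 0,"grip": 0}]'

```text
t: 18.25
position: [462.8, -2.8, 277.8]
ee_rot: [3.141, 0.002, 3.128]
wrist_force: [-0.3, -0.8, 0.1]
width: 0.499
finger_force: 0.0
```

drive_tool --motion '[{"dx": 0,"dy": -0.5,"dz": 0.3,"ax": 0,"ay": 0,"az": 0,"grip": 0},{"dx": 0,"dy": -1,"dz": 0.6,"ax": 0,"ay": 0,"az": 0,"grip": 0},{"dx": 0,"dy": -1,"dz": 0.6,"ax": 0,"ay": 0,"az": 0,"grip": 0}]'

```text
t: 18.62
position: [463.9, -106.7, 339.3]
ee_rot: [-3.139, 0.005, 3.118]
wrist_force: [-0.4, 0.5, -0.4]
width: 0.5
finger_force: 0.0
```

Run:
```python
from h import *
a=snap('side','s6');b=snap('top','t6')
o=np.zeros((400,800,3),np.uint8)
for i,s in enumerate((a,b)):
  u,v=proj(s,[520,120,200]).astype(int);print(u,v);f=s['frame'][v-40:v+40,u-40:u+40,::-1];o[:,i*400:i*400+400]=cv2.resize(f,(400,400),interpolation=cv2.INTER_CUBIC)
  for X in ([549.5,79,183.5],): p=proj(s,X);print((p-[u-40,v-40]+.4)*5+[i*400,0])
cv2.imwrite('pics/c7.png',cv2.convertScaleAbs(o,alpha=1.3))
```

```text
289 244
[156.70841392 163.29029258]
224 219
[683.40811836 151.10020927]
```

View pics/c7.png

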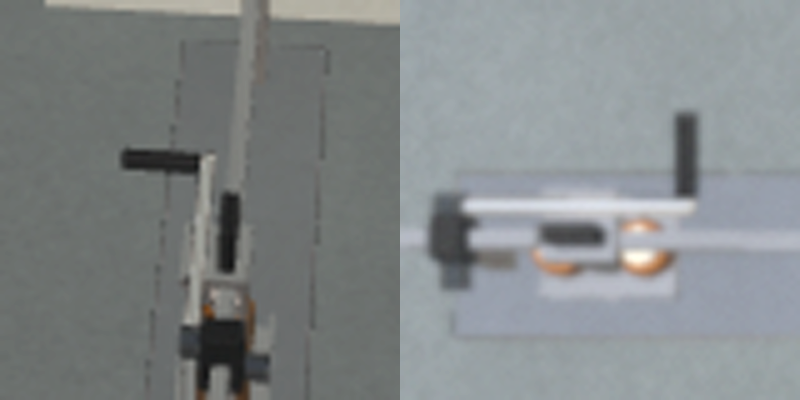

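The lever is down. The handle is at side crop (161,160) and top crop (685,154), within a pixel of the predicted fully-down position. I'll put a number on the angle.

Run:
```python
from h import *
S=ld('s6');T=ld('t6')
def c(s,u0,v0,x0,x1,y0,y1):
    g=cv2.cvtColor(s['frame'],cv2.COLOR_RGB2GRAY).astype(float)
    sub=g[y0:y1,x0:x1];bg=np.median(g[y0-8:y1+8,x0-8:x1+8]);w=np.clip(bg-25-sub,0,None)
    yy,xx=np.mgrid[y0:y1,x0:x1];return (xx*w).sum()/w.sum(),(yy*w).sum()/w.sum()
p=c(S,0,0,270,289,231,241);q=c(T,0,0,237,245,200,218)
X,e=tri(S,p,T,q);print(p,q,X,e,'angle',np.arcsin((X[2]-183.5)/125))
print('tab',tri(S,(249+229/5-.4,204+232/5-.4),T,(184+172/5-.4,179+234/5-.4)))
```

```text
(np.float64(280.7294250281849), np.float64(235.80270574971814)) (np.float64(240.75984848484848), np.float64(209.72083333333333)) [547.15898921  77.66307242 184.13283539] 0.2676394543455391 angle 0.005062704722612554
tab (array([504.64316975, 136.30142283, 197.41454253]), np.float64(0.5641316577317954))
```

```bash
python3 -c "
from plant import *
print(observe()['wrist_force']);print(close_job())"
```

```text
[ 0.18343817  1.16980051 -0.9465058 ]
the job is handed in; nothing more can be done
None
```

I hooked the carrier on the right half of the rail, slid it left and seated it in the notch. The keeper measured about 0.005 rad from fully down, the arm is clear, and I handed the job in at about 19 s; no verdict was shown.

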